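Close up the forge blower and bring it back on line

ROBOT

A 6-joint arm with a two-finger parallel gripper is mounted at the origin on the work surface. World frame = base frame: x ahead of the robot, y to its left, z up, the work surface at z = 0. Lengths are in mm, angles in rad, forces in N, time in s.
With the tool pointing down it reaches from about 350 to 875 mm from the base axis. Payload 4.2 kg.
Tool frame: the origin (TCP) lies midway between the tips of the shut fingers; the grasp point (between the pads) lies 19 mm behind it; z points along the fingers, y is the line along which they close (so a half turn about z gives the same grasp; the last joint's range is limited). The gripper opens to 85 mm and grips with 20 to 120 N. Pads are 22 mm wide; open, the fingers measure 114 mm over their backs; the gripper's body (76 mm by 85 mm) begins 54 mm behind the grasp point. The pads swing forward as they close: fully open they stand 13 mm farther back than shut.
Start: joints at [-1.062, 0.385, 0.008, 0, -1.194, -0.259], TCP at [154.523, -605.576, 231.312] pointing down, gripper open.
Joint ranges: [-3.14, 3.14], [-1.21, 2.06], [-1.07, 1.41], [-3.16, 2.05], [-2.99, -0.16], [-3.1, 3.1]. Speed limits (rad/s): [2.79, 2.79, 3.14, 3.14, 3.14, 3.14].

INTERFACE

Orientations are given as a unit quaternion [x, y, z, w].
In Python, from bench import read_state, get_image, job_done gives the robot as it stands.
- The arm moves only by the shell command python3 -m jog 'ROWS'. ROWS is JSON, a list of rows, each a list of 3 entries, a list of its own where there are three numbers: the shift along the world's x, y, z scaled (see below), then the turn, a rotation vector about the world's x, y, z scaled (see below), then the gripper's target within -1 to 1 (shut at 1, half-way at 0, fully open at -1). In form: [[[x, y, z], [wx, wy, wz], claw], ...]. A call has 1 to 20 rows; each row is the pose to reach, as a shift and turn from the pose commanded when the call began; what a row does not reach only later rows make up. The controller multiplies each number of a shift by 10 cm and each number of a turn by 120 degrees. A row lasts 1/10 s, in which the tool goes at most 50 mm and 8.59 degrees, less where a joint would pass 70% of its speed; a pose out of reach is approached as far as the arm can. A call with a number of a shift or a turn outside -1 to 1 is refused whole. A call with a gripper value outside its range is refused whole. The fingers move at their own pace and stop on an object; the grip force is fixed at half the most. Time passes only in rows, so rows that repeat a pose let the fingers close. It gives the time, the measured TCP pose, the force, the opening and the grip force at its end, in the units of the state.
- read_state(): the state, without advancing time (a new reading comes with each control period).
- get_image(name): name is "scene" or "top"; returns a dict with "frame" (420x560x3 uint8, red, green, blue), "range_z" (420x560 float32, mm along the optical axis (not along the pixel's ray), 0 where there is no reading), "fx", "fy", "cx", "cy" (pixels), "R" (3x3) and "t" (3): a world point X has camera coordinates R X + t. Camera axes: x right, y down, z forward; pixel columns grow to the right and rows downward; lengths in mm; the calibration is good to about 2 mm. A picture is of the moment at which its call begins.
- job_done(): hands the job in; it is judged then, once.
The state is a dict: "clock": time; "joints": joint angles; "joint_vel": joint speeds; "joint_efforts": joint torques, N m; "position": TCP position; "ee_rot": TCP orientation; "contact_force": force on the tool from outside, world axes, zero at the start; "wrist_torque": the same for the moment, N m; "gripper_width": finger opening in mm; "grasp_force": force on a finger pad.
Only numpy, scipy, OpenCV 4.12 (cv2) and the standard library are available. Lean on these libraries where they do the work, as an engineer would, in place of code of your own. Each camera call takes 0.05 s, during which the arm holds its last target. There are 200 camera calls.

TASK

Put the three-hole cover plate back on the blower: turn it until its holes line up with the three studs and set it down fully home and flat. Then reach in under the spark hood of the switch box and feel with the fingers whether the hidden isolator toggle is on (ball to the left, seen from the robot); flip it over to the left only if it is off, and never switch it off. Only with the cover home and the isolator on, press the start button on the switch box right down and let it go; leave the other things on the bench alone.

Things in the scene. Friction and masses are not known exactly. Their poses are not given: they have to be found in the camera images.
- cover: Loose steel cover, about 0.4 kg: nearly round plate 116 mm across, 8 mm thick, three 12 mm through holes on a 45 mm radius at 0, 120, 240 degrees from its x axis; any of the three ways round fits. In the middle a grip fin along x, 50 mm long, 14 mm thick (y), its top 48 mm above the underside. Origin: centre of the underside, z up. Starts flat on the table at any yaw.
- blower: Grey round blower casing, 170 mm diameter, fixed, with a square outlet duct along +x to 156 mm from its axis, lower than the port. On top a flat port face, 128 mm diameter, 80 mm above the table, with three upright 8 mm studs 20 mm tall on a 45 mm radius at 0, 120, 240 degrees from its x axis. Origin: centre of its underside, z up.
- port_seat (a point): Centre of the blower's port face, 80 mm above the table, axes as the blower's. The cover is home when its underside centre lies here, the studs standing 12 mm out of its plate.
- isolator: Grey switch box fixed to the table, x -120 to +90 mm, y +/-90 mm, 50 mm high. Origin on its underside, z up; its front faces its own -x, towards the robot give or take a small yaw; +y is left seen from the robot. On its back half stands a dark steel spark hood, open only at the front, over the toggle; the start button is in front of the hood.
- hood_edge (a point): Middle of the hood roof's front edge, underside: box x +20, y 0, z 159 mm. The roof (3 mm sheet) runs back to x +86; side cheeks at y +/-80, closed back at x +85. The toggle's ball lies 10 mm behind and 45 mm below this edge, so fingers must come in from the front pointing down and towards box +x, tilted about 35 to 40 degrees from vertical.
- toggle_pivot (a point): Pivot of the hidden toggle, in the box's top, 30 mm behind the box origin (+x) and 50 mm above the table; axes as the box's.
- toggle (a joint): Angle of the toggle lever, rad: +0.4 (stop) leaning left (box +y) = on, -0.4 (stop) leaning right = off. It snaps over the middle to the nearer stop and rests at one of the two at the start. It is a weighted tumbler: moving it over takes only about 0.5 N at the ball.
- toggle_ball (a point): Centre of the dark steel 18 mm ball on the end of the 7 mm steel toggle lever, 70 mm from the pivot. In the box's frame on: x +30, y +27, z 114 mm; off: x +30, y -27, z 114 mm; at the middle of its swing z 120 mm.
- start (a joint): Travel of the start button, m: 0 when up, 0.006 fully down; a spring of about 5 N at full travel brings it back up.
- start_top (a point): Centre of the top of the black round start button, 26 mm diameter, in a dark round housing on the box's top, 75 mm in front of the box origin (-x), on its centre line; it is pressed straight down.
- flux_tin: Bystander: upright plain metal tin, 68 mm diameter, 100 mm tall, origin at its underside.
- wrench: Bystander: steel wrench 170 mm long, lying flat.
- hammer: Bystander: hammer with a wooden handle, lying.
- brush: Bystander: wooden brush, lying.
- billet: Bystander: round steel bar 24 mm diameter, 90 mm long, lying.
- offcut: Bystander: upright steel slug 32 mm diameter, 30 mm tall.
There are look-alikes about, which are no part of the job. What is meant by the cover is not purple or turquoise, and is the smaller of those in its own colour.

How it is judged:
By the outcome, as a careful person would: the job done as asked, in the order asked, and still so for the second after the job is handed in, with the robot touching nothing.
It also fails if it takes over 72 s, if anything falls off the work surface, if the arm or the gripper's body presses on something with over 40 N, if the wrist force passes 120 N, or if a joint passes its speed limit or range.

## Working session

There is one attempt and no reset: what is moved stays moved. The work goes in short steps, Python scripts to look and compute and a shell command to move; the robot and the scene stay as the last step left them, time stands still between calls to the robot, and variables do not carry over. Pictures are saved under pics/ and viewed, at most 10 in all, crops included, and the job is handed in when it is done.

```bash
mkdir -p pics; ls
python3 - <<'E'
from bench import *
import cv2,numpy as np
for n in("scene","top"):
    g=get_image(n); cv2.imwrite(f"pics/{n}0.png",g["frame"][:,:,::-1]); np.savez(f"{n}0.npz",**g)
    print(n,g["fx"],g["cx"],g["cy"],(-np.array(g["R"]).T@g["t"]).round(),np.array(g["R"]).round(2).tolist())
print(read_state())
E
```

```text
pics
scene 390.6422752614813 282.2722095662382 211.08661131449244 [1283.  101. 1012.] [[-0.13, 0.99, 0.01], [0.74, 0.11, -0.66], [-0.66, -0.08, -0.75]]
top 498.73646009736717 279.1599527747914 210.845635738653 [ 289.   19. 1632.] [[0.0, -1.0, 0.02], [-0.99, -0.0, -0.13], [0.13, -0.02, -0.99]]
{'clock': 0.1, 'joints': array([-1.06239051e+00,  3.85466098e-01,  6.76344613e-03, -4.12533465e-04,
       -1.19397561e+00, -2.58644741e-01]), 'joint_vel': array([ 0.00109291, -0.00186506,  0.00203287,  0.00201929,  0.00051482,
        0.00021678]), 'joint_efforts': array([-5.47508043e-04, -3.93318951e+01,  1.88929385e+01,  4.19792712e+00,
       -2.57897758e-03,  3.30321456e-06]), 'position': array([ 154.39601924, -605.10054043,  230.34285354]), 'ee_rot': array([-1.24480658e-01,  9.92221570e-01,  9.44347670e-04, -1.74307106e-04]), 'contact_force': array([-0.45225555, -0.27032253,  0.25665252]), 'wrist_torque': array([0.02530642, 0.02884739, 0.02553007]), 'grasp_force': 0.0, 'gripper_width': 85.50891904806451}
```

View pics/scene0.png

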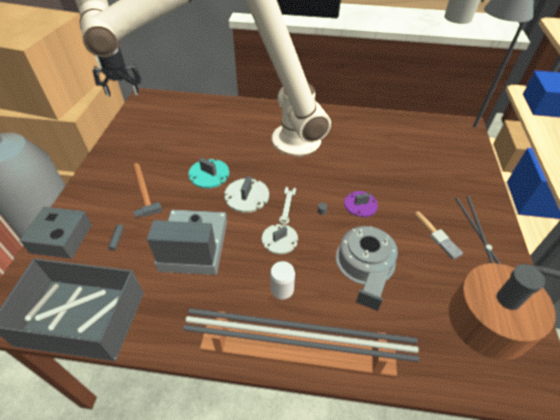

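View pics/top0.png

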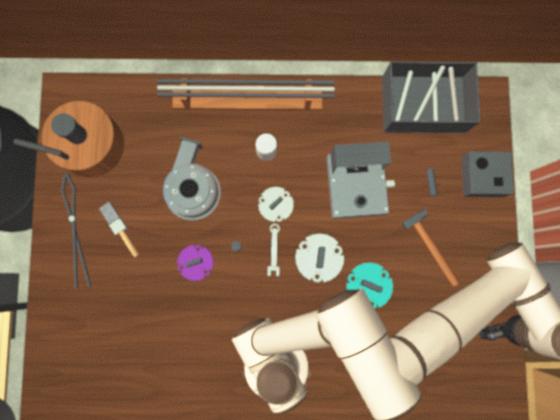

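The white plates are at top-view pixels (276,204) and (320,258), the turquoise one at (369,286) and the purple one at (195,262). The cover should be the smaller white plate at (276,204). The blower is at (190,190), the switch box at (358,185), and the wrench lies right beside the cover. I'll enlarge this area to confirm, and measure it.

```bash
cat > h.py <<'E'
import numpy as np,cv2
def cloud(g):
    z=g["range_z"].astype(float);v,u=np.mgrid[:z.shape[0],:z.shape[1]]
    c=np.stack([(u-g["cx"])/g["fx"]*z,(v-g["cy"])/g["fy"]*z,z],-1)-g["t"]
    P=c@np.array(g["R"]); P[z==0]=np.nan; return P
def proj(g,X):
    c=np.atleast_2d(X)@np.array(g["R"]).T+g["t"]; return np.c_[g["fx"]*c[:,0]/c[:,2]+g["cx"],g["fy"]*c[:,1]/c[:,2]+g["cy"]]
def ray(g,uv,zw):
    "world point on plane z=zw seen at pixel uv"
    R=np.array(g["R"]);o=-R.T@g["t"];d=R.T@np.array([(uv[0]-g["cx"])/g["fx"],(uv[1]-g["cy"])/g["fy"],1]);return o+d*(zw-o[2])/d[2]
def rectify(g,x0,x1,y0,y1,zw,s=2):
    "top-down map of plane z=zw, s px/mm; image up=+x, left=+y"
    W,H=int((y1-y0)*s),int((x1-x0)*s)
    v,u=np.mgrid[:H,:W];X=np.stack([x1-v/s,y1-u/s,np.full(u.shape,float(zw))],-1).reshape(-1,3)
    p=proj(g,X).astype(np.float32).reshape(H,W,2)
    return cv2.remap(g["frame"],p[...,0],p[...,1],cv2.INTER_CUBIC)
E
python3 - <<'E'
import numpy as np,cv2
from h import *
g=dict(np.load("top0.npz"));s=dict(np.load("scene0.npz"))
for n,G in(("top",g),("scene",s)):
    P=cloud(G)
    # table check, rough pieces
    def show(lbl,x0,x1,y0,y1,z0,z1):
        m=(P[...,0]>x0)&(P[...,0]<x1)&(P[...,1]>y0)&(P[...,1]<y1)&(P[...,2]>z0)&(P[...,2]<z1)
        q=P[m]; 
        if len(q)>3:
            c,sz,a=cv2.minAreaRect(q[:,:2].astype(np.float32)); print(n,lbl,m.sum(),"mean",q.mean(0).round(1),"min",q.min(0).round(),"max",q.max(0).round(),"rect",np.round(c,1),np.round(sz,1),round(a,1))
    if n=="top":
        for l,uv,zw in(("cover",(276,204),8),("blower",(190,190),80),("box",(358,190),50)):
            print(l,ray(g,uv,zw).round())
    c=ray(g,(276,204),8);b=ray(g,(190,190),80);x=ray(g,(358,185),50)
    show("fin",c[0]-60,c[0]+60,c[1]-60,c[1]+60,35,60)
    show("plate",c[0]-65,c[0]+65,c[1]-65,c[1]+65,5,12)
    show("face",b[0]-80,b[0]+80,b[1]-80,b[1]+80,74,86)
    show("studs",b[0]-80,b[0]+80,b[1]-80,b[1]+80,90,110)
    show("roof",x[0]-150,x[0]+170,x[1]-130,x[1]+130,150,175)
    show("boxtop",x[0]-150,x[0]+150,x[1]-130,x[1]+130,45,54)
    show("table",c[0]-250,c[0]-150,c[1]+80,c[1]+180,-20,20)
R=[rectify(g,c[0]-70,c[0]+70,c[1]-70,c[1]+70,8,2.8),rectify(g,b[0]-70,b[0]+70,b[1]-70,b[1]+70,80,2.8)]
np.save("cb.npy",np.r_[c,b])
cv2.imwrite("pics/crop1.png",np.hstack(R)[:,:,::-1])
E
```

```text
cover [521.   2.   8.]
blower [555. 274.  80.]
box [ 562. -262.   50.]
top fin 71 mean [523.3   2.5  46.2] min [503. -17.  36.] max [542.  22.  55.] rect [522.6   3. ] [14.5 49.4] 45.8
top plate 540 mean [523.2   3.4   8.1] min [458. -60.   5.] max [586.  65.  12.] rect [522.2   2.9] [127.7 123.6] 1.7
top face 1162 mean [561.8 277.3  79.7] min [486. 209.  74.] max [630. 351.  86.] rect [560.  272.6] [138.6 142.9] 52.9
top studs 20 mean [565. 279.  97.] min [526. 245.  91.] max [623. 324. 107.] rect [567.1 290.3] [99. 71.] 12.8
top roof 1211 mean [ 654.6 -257.5  160.9] min [ 615. -342.  150.] max [ 695. -173.  171.] rect [ 655.  -258.7] [ 70.  168.2] 4.3
top boxtop 2045 mean [ 564.  -262.8   49.3] min [ 477. -359.   45.] max [ 681. -167.   54.] rect [ 584.4 -263.1] [207.1 180.9] 4.2
top table 951 mean [322.  132.2  -0.5] min [274.  83. -15.] max [371. 182.  10.] rect [322.3 132.5] [97.4 99.1] 0.1
scene fin 87 mean [526.8   4.1  45.2] min [501. -15.  36.] max [546.  26.  51.] rect [524.3   4.3] [14.8 52.4] 45.0
scene plate 567 mean [530.6   5.    7.8] min [457. -52.   5.] max [583.  60.  12.] rect [520.8   5.3] [113.6 121.5] 66.1
scene face 1173 mean [565.7 278.1  79.8] min [498. 215.  74.] max [627. 342.  86.] rect [562.8 278.3] [126.5 127.2] 9.7
scene studs 27 mean [565.8 276.1  97. ] min [528. 245.  90.] max [610. 326. 103.] rect [574.7 275.1] [85.1 72.8] 73.6
scene roof 1340 mean [ 659.8 -255.3  161.2] min [ 616. -343.  150.] max [ 697. -172.  167.] rect [ 655.8 -257.1] [ 72.8 167.1] 4.0
scene boxtop 869 mean [ 554.2 -244.4   49.7] min [ 478. -359.   45.] max [ 700. -165.   54.] rect [ 588.1 -261.6] [215.6 180.2] 4.8
scene table 519 mean [ 3.190e+02  1.326e+02 -2.000e-01] min [272.  82.  -6.] max [370. 182.   6.] rect [320.8 132.1] [98.7 99.7] 0.6
```

View pics/crop1.png

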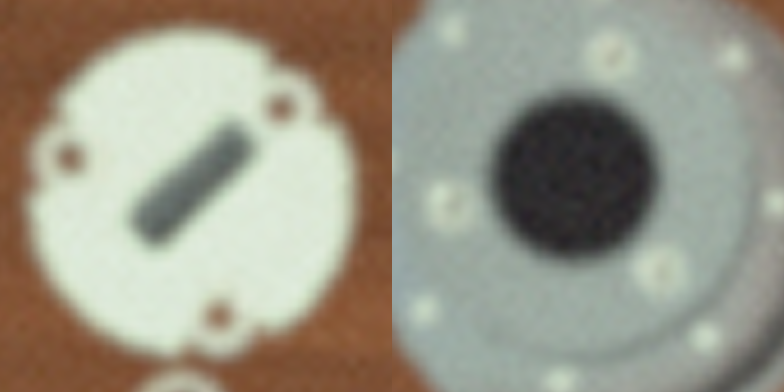

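The crop confirms it: the white plate at (276,204) is about 116 mm across, with a fin and three holes, one of them in line with the fin. Its holes sit at crop pixels (283,108), (69,157) and (219,315). The studs are at (613,53), (452,203) and (662,268). I'll refine these in both cameras.

Run:
```python
import numpy as np,cv2
from h import *
g=dict(np.load("top0.npz"));s=dict(np.load("scene0.npz"))
c=np.array([522.,3.5]);b=np.array([562.,278.])
ims=[]
for G in(g,s):
    ims.append(np.vstack([cv2.resize(rectify(G,p[0]-65,p[0]+65,p[1]-65,p[1]+65,z,2),(290,290)) for p,z in((c,6),(b,80))]))
ims.append(np.vstack([cv2.resize(rectify(G,b[0]-65,b[0]+65,b[1]-65,b[1]+65,100,2),(220,290)) for G in(g,s)]))
cv2.imwrite("pics/crop2.png",np.hstack(ims)[:,:,::-1])
def refine(G,ctr,ang,z,dark,w=9):
    S=4;I=rectify(G,ctr[0]-75,ctr[0]+75,ctr[1]-75,ctr[1]+75,z,S).astype(float).mean(2)
    out=[]
    for k in range(3):
        a=np.radians(ang+120*k);p=ctr+45*np.array([np.cos(a),np.sin(a)])
        for _ in range(5):
            v,u=np.mgrid[:I.shape[0],:I.shape[1]];X=ctr[0]+75-v/S;Y=ctr[1]+75-u/S
            m=np.hypot(X-p[0],Y-p[1])<w;q=I[m];W=np.clip((np.percentile(q,60)-q) if dark else (q-np.percentile(q,50)),0,None)
            p=np.array([(X[m]*W).sum(),(Y[m]*W).sum()])/W.sum()
        out.append(p)
    o=np.array(out);m=o.mean(0);d=o-m
    a=[(np.degrees(np.arctan2(*d[k][::-1]))-ang-120*k+180)%360-180 for k in range(3)]
    print(z,"ctr",m.round(1),"r",np.hypot(*d.T).round(1),"yaw",round(ang+np.mean(a),1),np.round(a,1))
for n,G in(("top",g),("scene",s)):
    print(n);refine(G,c,-46.9,5,True,8);refine(G,b,-17,80,False,9);refine(G,b,-17,100,False,9)
```

```text
top
5 ctr [522.6   4.5] r [45. 45. 45.] yaw -46.7 [0.2 0.2 0.3]
80 ctr [563.1 281.9] r [45.9 46.  45.2] yaw -18.0 [-1.6 -0.5 -1. ]
100 ctr [559.5 278.5] r [45.3 45.4 44.6] yaw -18.0 [-1.6 -0.5 -0.9]
scene
5 ctr [525.2   8. ] r [45.4 39.7 35.1] yaw -50.9 [-7.1  4.7 -9.7]
80 ctr [562.5 281.4] r [45.4 45.  45. ] yaw -17.6 [-0.7 -0.4 -0.9]
100 ctr [564.2 280.2] r [53.8 47.6 47.2] yaw -14.1 [ 2.6  7.5 -1.6]
```

View pics/crop2.png

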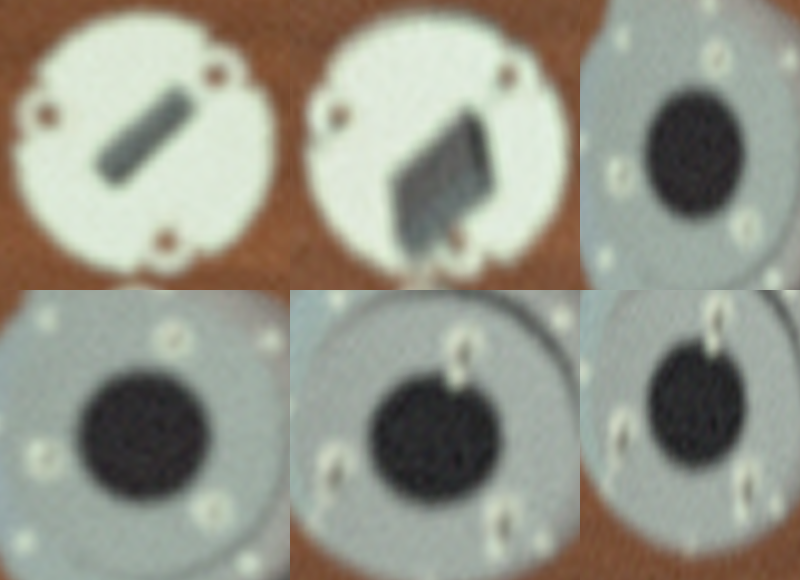

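```bash
python3 -m jog '[[[0.4,0.5,0.2],[0,0,0.07],-1],[[0.7,1,0.2],[0,0,0.14],-1]]' ; python3 -m jog '[[[0.35,0.5,0],[0,0,0.07],-1],[[0.7,1,0],[0,0,0.14],-1]]'; python3 -m jog '[[[0.35,0.5,0],[0,0,0.07],-1],[[0.7,1,0],[0,0,0.14],-1]]'; python3 -m jog '[[[0.35,0.5,0],[0,0,0.07],-1],[[0.7,1,0],[0,0,0.14],-1]]'; python3 -m jog '[[[0.3,0.5,0],[0,0,0.07],-1],[[0.5,1,0],[0,0,0.14],-1]]'; python3 -m jog '[[[0.2,0.5,0],[0,0,0.07],-1],[[0.3,1,0],[0,0,0.14],-1]]'
```

```text
clock: 0.3
position: [211.6, -526.7, 249.5]
ee_rot: [-0.27, 0.963, -0.0, -0.0]
contact_force: [0.8, 0.3, 1.0]
gripper_width: 85.6
grasp_force: 0.0
clock: 0.5
position: [269.1, -442.6, 249.3]
ee_rot: [-0.408, 0.913, 0.0, 0.0]
contact_force: [1.4, -0.3, 0.6]
gripper_width: 85.5
grasp_force: 0.0
clock: 0.7
position: [326.5, -360.5, 249.4]
ee_rot: [-0.538, 0.843, 0.0, 0.0]
contact_force: [1.5, 0.2, -0.4]
gripper_width: 85.3
grasp_force: 0.0
clock: 0.9
position: [383.8, -278.6, 249.5]
ee_rot: [-0.655, 0.756, 0.0, 0.0]
contact_force: [1.3, -0.8, 0.2]
gripper_width: 85.4
grasp_force: 0.0
clock: 1.1
position: [429.5, -189.7, 249.4]
ee_rot: [0.758, -0.652, -0.0, 0.0]
contact_force: [1.0, -0.4, 0.1]
gripper_width: 85.3
grasp_force: 0.0
clock: 1.3
position: [458.3, -94.3, 249.3]
ee_rot: [0.846, -0.534, -0.0, 0.0]
contact_force: [0.9, -0.2, 0.6]
gripper_width: 85.7
grasp_force: 0.0
```

The rectified crops show the three ringed studs and the dark port concentric at about (561.7, 278.3), yaw about -17.7°. The cover is at about (522.5, 4.3), yaw -46.7°. I'll check the port centre from the dark disc.

```bash
python3 - <<'E'
import numpy as np,cv2
from h import *
for n in("top","scene"):
    G=dict(np.load(n+"0.npz"));I=rectify(G,492,632,208,348,80,4).mean(2)
    k,l,st,ce=cv2.connectedComponentsWithStats((cv2.GaussianBlur(I,(0,0),3)<90).astype(np.uint8))
    i=l[280,280];print(n,"port",632-ce[i][1]/4,348-ce[i][0]/4,st[i])
    I=rectify(G,452,592,-66,74,8,4).astype(int);w=(I.min(2)>150).astype(np.uint8)
    k,l,st,ce=cv2.connectedComponentsWithStats(w);i=1+np.argmax(st[1:,4]);c=max(cv2.findContours((l==i).astype(np.uint8),0,2)[0],key=len)
    (x,y),r=cv2.minEnclosingCircle(c);print("plate",592-y/4,74-x/4,r/4)
E
python3 -m jog '[[[0.2,0.3,-0.4],[0,0,0.07],-1],[[0.4,0.6,-0.8],[0,0,0.1],-1],[[0.64,0.98,-1],[0,0,0.15],-1],[[0.64,0.98,-1],[0,0,0.15],-1]]'
```

```text
top port 561.4790619765495 278.7984973175054 [  162   168   231   230 41193]
plate 522.0739440917969 4.045387268066406 58.09468460083008
scene port 559.7238950411603 278.2221922775382 [  164   173   232   230 40816]
plate 523.0752182006836 3.6201705932617188 60.144256591796875
clock: 1.7
position: [521.6, 4.4, 145.8]
ee_rot: [0.918, -0.396, -0.002, 0.002]
contact_force: [0.4, -1.2, 0.4]
gripper_width: 85.3
grasp_force: 0.0
```

```bash
python3 -m jog '[[[0,0,-0.4],[0,0,0],-0.4],[[0,0,-0.8],[0,0,0],-0.4],[[0,0,-1],[0,0,0],-0.4],[[0,0,-1],[0,0,0],-0.4]]'; python3 -m jog '[[[0,0,-0.15],[0,0,0],-0.4],[[0,0,-0.29],[0,0,0],-0.4],[[0,0,-0.29],[0,0,0],0.6],[[0,0,-0.29],[0,0,0],1],[[0,0,-0.29],[0,0,0],1],[[0,0,-0.29],[0,0,0],1],[[0,0,-0.29],[0,0,0],1],[[0,0,-0.29],[0,0,0],1],[[0,0,-0.29],[0,0,0],1],[[0,0,-0.29],[0,0,0],1]]'
```

```text
clock: 2.1
position: [519.0, 0.8, 46.7]
ee_rot: [0.917, -0.398, -0.003, 0.002]
contact_force: [-0.0, 0.7, 0.0]
gripper_width: 59.8
grasp_force: 0.0
clock: 3.1
position: [523.0, 2.1, 22.3]
ee_rot: [0.918, -0.398, 0.001, -0.001]
contact_force: [0.2, 0.1, 6.1]
gripper_width: 12.7
grasp_force: 60.8
```

```bash
python3 -m jog '[[[0,0,0.1],[0,0,0],1],[[0,0,0.3],[0,0,0],1],[[0,0,0.6],[0,0,0],1],[[0,0,1],[0,0,0],1],[[0,0,1],[0,0,0],1]]'
python3 - <<'E'
from bench import *
import cv2,numpy as np
from h import *
out=[]
for n in("scene","top"):
    g=get_image(n);np.savez(f"{n}1.npz",**g)
    p=proj(g,[[522,4,110]])[0].astype(int);out.append(cv2.resize(g["frame"][max(p[1]-60,0):p[1]+60,p[0]-60:p[0]+60],(400,400),interpolation=cv2.INTER_CUBIC))
cv2.imwrite("pics/grasp.png",np.hstack(out)[:,:,::-1]);s=read_state();print(s["position"],s["contact_force"],s["wrist_torque"],s["joints"],s["gripper_width"])
E
```

```text
clock: 3.6
position: [524.8, 2.3, 126.1]
ee_rot: [0.918, -0.397, 0.005, -0.003]
contact_force: [1.6, 0.8, -3.3]
gripper_width: 12.9
grasp_force: 59.5
[521.03719955   1.7542164  121.28266764] [-1.00198751  0.32060555 -4.31940673] [ 0.01472827  0.05781832 -0.01007115] [ 0.3145879   0.32095171 -0.39719093 -0.00109957 -0.8516846   0.43781692] 12.733309721645506
```

View pics/grasp.png

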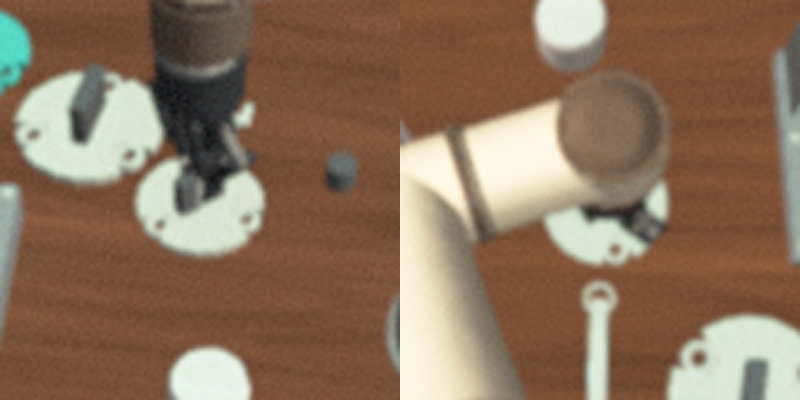

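The cover is held upright and level in the fingers, in the scene view around (200,205). I'll measure the held plate's pose in the images, relative to the TCP.

```bash
cat >> h.py <<'E'
def plate(g,c,zlo,zhi,R=75):
    "white plate: fit plane and circle"
    P=cloud(g);m=(g["frame"].min(2)>140)&(np.hypot(P[...,0]-c[0],P[...,1]-c[1])<R)&(P[...,2]>zlo)&(P[...,2]<zhi)
    q=P[m]
    for _ in range(3):
        A=np.c_[q[:,:2]-c,np.ones(len(q))];k,*_=np.linalg.lstsq(A,q[:,2],rcond=None);e=q[:,2]-A@k;q=q[abs(e)<2.5*e.std()]
    (x,y),r=cv2.minEnclosingCircle(q[:,:2].astype(np.float32))
    print("n",len(q),"topz",k[2].round(1),"slope deg",np.degrees(k[:2]).round(1),"circ",round(x,1),round(y,1),"r",round(r,1)); return k[2]
E
python3 - <<'E'
import numpy as np,cv2
from h import *
for n in("scene","top"):
    g=dict(np.load(n+"1.npz")); plate(g,np.array([522,4.]),80,130)
    print(proj(g,[[522,4,108]]))
g=dict(np.load("scene1.npz"))
I=rectify(g,450,594,-68,76,106,4)
cv2.imwrite("pics/held.png",I[:,:,::-1])
E
```

```text
n 601 topz 111.6 slope deg [0.3 0.1] circ 526.0 4.5 r 58.2
[[280.02400537 217.65280657]]
n 321 topz 108.4 slope deg [0.5 0.1] circ 519.7 1.8 r 56.3
[[275.80582829 199.24781373]]
```

View pics/held.png

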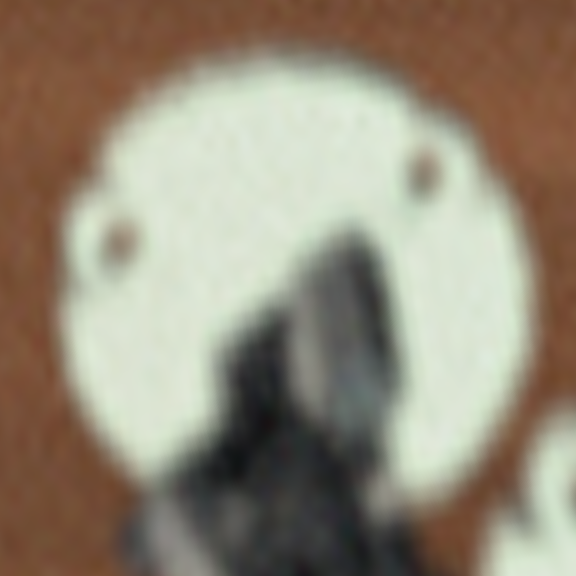

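The held crop shows the plate level, with two holes visible at (120,243) and (424,172) and the yaw unchanged. The underside is roughly 20 mm below TCP. Next I'll carry it over the blower with a +29° turn.

```bash
python3 -m jog '[[[0,0.1,0.2],[0,0,0.02],1],[[0.05,0.45,0.25],[0,0,0.06],1],[[0.13,0.9,0.25],[0,0,0.08],1],[[0.13,0.9,0.25],[0,0,0.08],1]]'; python3 -m jog '[[[0.06,0.4,0],[0,0,0.05],1],[[0.13,0.9,0],[0,0,0.1],1],[[0.13,0.9,0],[0,0,0.1],1]]'; python3 -m jog '[[[0.06,0.4,0],[0,0,0.04],1],[[0.11,0.8,0],[0,0,0.062],1],[[0.13,0.95,0],[0,0,0.062],1],[[0.13,0.95,0],[0,0,0.062],1],[[0.13,0.95,0],[0,0,0.062],1]]'
cat > look.py <<'E'
import sys;from bench import *
import cv2,numpy as np
from h import *
k=sys.argv[1];out=[];S=[]
for n in("scene","top"):
    g=get_image(n);np.savez(f"{n}{k}.npz",**g);S.append(read_state())
for n in range(4): get_image("top");S.append(read_state())
p=np.array([s["position"] for s in S]);print("tcp",p.mean(0).round(1),p.std(0).round(1),"F",np.mean([s["contact_force"] for s in S],0).round(1),"M",np.mean([s["wrist_torque"] for s in S],0).round(2),S[-1]["joints"].round(2),S[-1]["gripper_width"],S[-1]["clock"])
from scipy.spatial.transform import Rotation as Ro
m=Ro.from_quat(np.array([s["ee_rot"] for s in S])).mean().as_matrix();print("tool z",m[:,2].round(3),"y ang",np.degrees(np.arctan2(m[1,1],m[0,1])).round(1))
E
python3 look.py 2
python3 - <<'E'
import numpy as np
from h import *
for n in("scene","top"): plate(dict(np.load(n+"2.npz")),np.array([561,278.]),105,160)
E
```

```text
clock: 4.1
position: [534.8, 95.3, 144.1]
ee_rot: [0.948, -0.318, -0.001, 0.0]
contact_force: [0.3, -0.7, -3.0]
gripper_width: 13.2
grasp_force: 59.6
clock: 4.4
position: [547.7, 185.7, 143.6]
ee_rot: [0.976, -0.216, -0.001, 0.0]
contact_force: [-1.0, -0.5, -3.1]
gripper_width: 13.1
grasp_force: 60.1
clock: 4.9
position: [559.3, 275.5, 143.8]
ee_rot: [0.988, -0.155, -0.002, 0.002]
contact_force: [-0.5, -0.1, -3.1]
gripper_width: 12.8
grasp_force: 60.3
tcp [560.1 275.3 145.2] [0.3 0.2 0.5] F [ 0.1 -0.2 -3. ] M [ 0.01 -0.01  0.  ] [ 0.72  0.45 -0.11 -0.   -1.01  0.54] 12.679849060322036 5.2
tool z [-0.001 -0.001 -1.   ] y ang -107.9
n 689 topz 129.0 slope deg [ 0.  -0.2] circ 560.5 275.6 r 58.0
n 512 topz 129.1 slope deg [-0.2 -0.1] circ 557.2 274.1 r 57.6
```

```bash
cat >> h.py <<'E'
def circ(g,c,z,R=58.,S=4,white=True):
    "robust fit of known-radius circle to white region outline in plane z"
    from scipy.optimize import least_squares
    I=rectify(g,c[0]-80,c[0]+80,c[1]-80,c[1]+80,z,S).astype(np.float32);I=cv2.GaussianBlur(I,(0,0),2)
    b=I[...,2] if white else 255-I.mean(2)
    pts=[]
    for a in np.radians(np.arange(0,360,2)):
        r=np.arange(R-12,R+12,.25);x=c[0]+r*np.cos(a);y=c[1]+r*np.sin(a)
        v=cv2.remap(b,((c[1]+80-y)*S).astype(np.float32)[None],((c[0]+80-x)*S).astype(np.float32)[None],1)[0]
        d=np.diff(v[::4]);i=np.argmin(d)
        if d[i]<-5: pts.append((x[i*4+2],y[i*4+2]))
    q=np.array(pts);f=least_squares(lambda p:np.hypot(q[:,0]-p[0],q[:,1]-p[1])-p[2],[*c,R],loss="soft_l1",f_scale=.5)
    return f.x.round(1),len(q),np.abs(f.fun).mean().round(2)
E
python3 - <<'E'
import numpy as np
from h import *
for n in("scene","top"):
    print(n,"start cover",circ(dict(np.load(n+"0.npz")),np.array([522.5,4]),8),"held",circ(dict(np.load(n+"2.npz")),np.array([560,276.]),129))
    print("port",circ(dict(np.load(n+"0.npz")),np.array([561,278.5]),80,28.5,white=False))
E
```

```text
scene start cover (array([522.8,   3.6,  59.3]), 177, np.float64(1.38)) held (array([557.9, 275.7,  57.4]), 168, np.float64(2.33))
port (array([560.1, 278.2,  29.2]), 180, np.float64(1.09))
top start cover (array([522.3,   4.1,  58.4]), 180, np.float64(0.98)) held (array([560.1, 277. ,  57.6]), 125, np.float64(2.18))
port (array([561.5, 278.9,  29.4]), 180, np.float64(0.76))
```

```bash
python3 -m jog '[[[0.018,0.022,-0.08],[0,0,0.0015],1],[[0.018,0.022,-0.17],[0,0,0.0015],1],[[0.018,0.022,-0.17],[0,0,0.0015],1],[[0.018,0.022,-0.17],[0,0,0.0015],1]]'; python3 look.py 3
python3 - <<'E'
import numpy as np
from h import *
for n in("scene","top"):
    g=dict(np.load(n+"3.npz"));k=plate(g,np.array([561,278.]),90,140);print(n,circ(g,np.array([561,278.]),112))
a=rectify(dict(np.load("scene3.npz")),491,631,208,348,112,2.8);b=rectify(dict(np.load("top3.npz")),491,631,208,348,112,2.8)
cv2.imwrite("pics/above.png",np.hstack([a,b])[:,:,::-1])
E
```

```text
clock: 5.6
position: [562.1, 278.6, 127.8]
ee_rot: [0.988, -0.154, -0.0, 0.001]
contact_force: [-0.7, 0.3, -2.1]
gripper_width: 12.5
grasp_force: 60.3
tcp [562.5 279.  128.8] [0.1 0.1 0.2] F [ 0.5 -0.  -3.4] M [-0.01  0.01  0.01] [ 0.72  0.47 -0.12  0.   -0.97  0.54] 12.557338767069332 5.9
tool z [ 0.  0. -1.] y ang -107.7
n 693 topz 113.0 slope deg [-0.1 -0.2] circ 563.5 278.6 r 58.2
scene (array([559.3, 279.4,  57.3]), 162, np.float64(2.36))
n 503 topz 113.1 slope deg [-0.5 -0.3] circ 561.6 277.2 r 57.6
top (array([563.6, 280.7,  57.9]), 119, np.float64(1.91))
```

View pics/above.png

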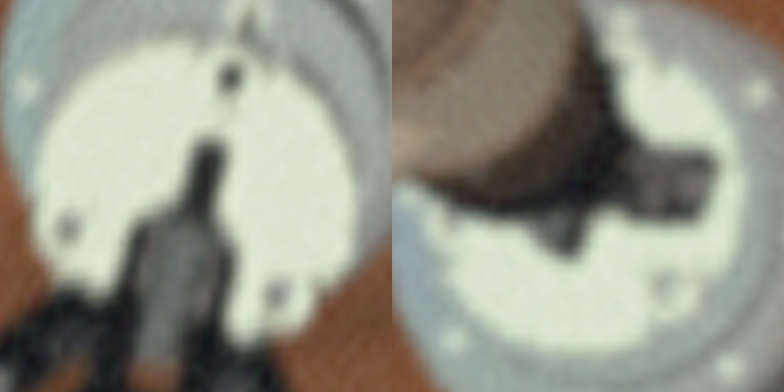

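The scene view shows all three holes, at (231,77), (68,228) and (277,294). The top view shows the lower hole at (672,287) with a stud lined up under it. Alignment is within about 1 mm, so I'll lower it in force-watched steps.

```bash
python3 -m jog '[[[-0.006,0,-0.04],[0,0,0],1],[[-0.006,0,-0.07],[0,0,0],1],[[-0.006,0,-0.07],[0,0,0],1]]'; python3 -m jog '[[[0,0,-0.03],[0,0,0],1],[[0,0,-0.05],[0,0,0],1],[[0,0,-0.05],[0,0,0],1]]'; python3 look.py 4
```

```text
clock: 6.2
position: [561.3, 278.6, 120.8]
ee_rot: [0.988, -0.154, -0.001, 0.001]
contact_force: [-0.4, 0.3, -2.7]
gripper_width: 13.0
grasp_force: 60.3
clock: 6.5
position: [561.5, 278.7, 116.1]
ee_rot: [0.988, -0.154, -0.0, 0.0]
contact_force: [0.5, -0.2, -3.2]
gripper_width: 12.6
grasp_force: 60.3
tcp [561.8 278.9 116.7] [0.1 0.1 0.2] F [ 0.1  0.1 -2.8] M [ 0.01 -0.    0.  ] [ 0.72  0.49 -0.14  0.   -0.95  0.54] 12.595319982548519 6.8
tool z [ 0.  0. -1.] y ang -107.7
```

```bash
python3 -m jog '[[[0,0,-0.04],[0,0,0],1],[[0,0,-0.07],[0,0,0],1],[[0,0,-0.09],[0,0,0],1],[[0,0,-0.09],[0,0,0],1]]'; python3 -m jog '[[[0,0,-0.02],[0,0,0],1],[[0,0,-0.04],[0,0,0],1],[[0,0,-0.04],[0,0,0],1]]'; python3 look.py 5
python3 - <<'E'
import numpy as np
from h import *
for n in("scene","top"):
    g=dict(np.load(n+"5.npz"));k=plate(g,np.array([561,278.]),75,105)
E
```

```text
clock: 7.2
position: [561.5, 278.7, 107.0]
ee_rot: [0.988, -0.154, -0.0, 0.0]
contact_force: [-0.8, -0.4, -3.0]
gripper_width: 13.0
grasp_force: 60.3
clock: 7.5
position: [561.6, 278.7, 103.3]
ee_rot: [0.988, -0.154, -0.0, 0.0]
contact_force: [-0.1, -0.4, -3.3]
gripper_width: 12.7
grasp_force: 60.3
tcp [561.8 278.9 103.6] [0.1 0.  0.1] F [-0.3  0.2 -3.1] M [-0.   -0.02 -0.02] [ 0.72  0.5  -0.15  0.   -0.92  0.54] 13.376128745066527 7.8
tool z [ 0.  0. -1.] y ang -107.7
n 834 topz 87.4 slope deg [-1.7  0.1] circ 563.0 278.2 r 63.8
n 656 topz 86.1 slope deg [-0.7  0. ] circ 563.0 281.1 r 71.3
```

Nearly home with no contact yet. I'll lower it until it touches.

```bash
python3 -m jog '[[[0,0,-0.01],[0,0,0],1],[[0,0,-0.02],[0,0,0],1],[[0,0,-0.02],[0,0,0],1]]'; python3 -m jog '[[[0,0,-0.01],[0,0,0],1],[[0,0,-0.02],[0,0,0],1],[[0,0,-0.02],[0,0,0],1]]'; python3 look.py 6
```

```text
clock: 8.1
position: [561.9, 279.0, 102.4]
ee_rot: [0.988, -0.153, 0.0, -0.0]
contact_force: [-1.1, -1.3, 2.1]
gripper_width: 12.9
grasp_force: 61.0
clock: 8.4
position: [561.9, 279.0, 102.3]
ee_rot: [0.988, -0.153, 0.001, -0.0]
contact_force: [-5.1, -1.9, 9.3]
gripper_width: 12.7
grasp_force: 62.3
tcp [561.9 279.  102.4] [0. 0. 0.] F [-5.4 -1.1 10.2] M [-0.37  1.56 -0.03] [ 0.72  0.5  -0.15  0.   -0.92  0.54] 12.825410470344828 8.7
tool z [ 0.001  0.    -1.   ] y ang -107.6
```

Contact came at TCP 102.4, which matches the 22.3 mm offset measured at the grasp, so the cover is seated. Release and back off.

```bash
python3 -m jog '[[[0,0,0.015],[0,0,0],0.6],[[0,0,0.02],[0,0,0],0],[[0,0,0.02],[0,0,0],-0.3],[[0,0,0.02],[0,0,0],-0.3],[[0,0,0.1],[0,0,0],-0.3],[[0,0,0.4],[0,0,0],-0.3],[[0,0,0.9],[0,0,0],-0.3],[[0,0,1],[0,0,0],-0.3]]';python3 -m jog '[[[-0.3,-0.3,0.2],[0,0,0],-0.3],[[-0.6,-0.7,0.2],[0,0,0],0.5],[[-1,-1,0.3],[0,0,0],1],[[-1,-1,0.3],[0,0,0],1]]'; python3 -m jog '[[[0,-0.4,0],[0,0,0],1],[[0,-1,0],[0,0,0],1]]'; python3 look.py 7
python3 - <<'E'
import numpy as np
from h import *
for n in("scene","top"):
    g=dict(np.load(n+"7.npz"));k=plate(g,np.array([561,278.]),83,94,60);print(n,circ(g,np.array([561,278.]),88))
a=rectify(dict(np.load("scene7.npz")),491,631,208,348,88,2.8);b=rectify(dict(np.load("top7.npz")),491,631,208,348,88,2.8)
cv2.imwrite("pics/home.png",np.hstack([a,b])[:,:,::-1])
E
```

```text
clock: 9.5
position: [564.9, 280.5, 206.9]
ee_rot: [0.988, -0.153, 0.005, -0.004]
contact_force: [0.8, 0.2, 0.7]
gripper_width: 55.5
grasp_force: 0.0
clock: 9.9
position: [458.0, 175.5, 231.3]
ee_rot: [0.988, -0.154, -0.0, -0.0]
contact_force: [0.1, -0.4, 0.5]
gripper_width: 12.2
grasp_force: 0.0
clock: 10.1
position: [462.4, 89.2, 230.5]
ee_rot: [0.988, -0.152, 0.001, -0.001]
contact_force: [0.8, 0.2, 0.6]
gripper_width: 0.3
grasp_force: 0.0
tcp [461.9  87.1 230.1] [0.7 2.3 0.1] F [ 0.  -0.1 -0.1] M [-0.03  0.03 -0.01] [ 0.54  0.12 -0.36  0.   -1.09  0.73] 0.14016669222708375 10.4
tool z [ 0.001  0.    -1.   ] y ang -107.8
n 802 topz 87.7 slope deg [-0.1 -0. ] circ 561.7 279.1 r 58.1
scene (array([557.7, 279.9,  59. ]), 180, np.float64(3.02))
n 779 topz 87.9 slope deg [-0.2 -0.2] circ 561.8 277.3 r 59.6
top (array([561.4, 279.6,  56.9]), 155, np.float64(1.31))
```

View pics/home.png

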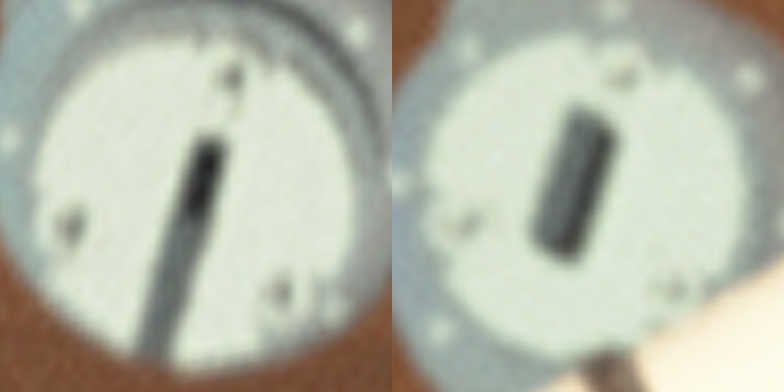

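The cover is home and flat: its top is at z = 87.8, slopes are about 0.1–0.2°, and the studs stand through all three holes. Next is the toggle, with the fingers shut, tilted 37° and approaching at box y = 0 from the front.

```bash
python3 -m jog '[[[0.1,-0.4,0],[0,0,0.07],1],[[0.2,-0.8,0],[0,0,0.14],1],[[0.2,-1,0],[0,0,0.184],1],[[0.2,-1,0],[0,0,0.184],1]]'; python3 -m jog '[[[0.1,-0.4,0],[0,0,0],1],[[0.3,-0.8,0],[0,0,0],1],[[0.3,-1,0],[0,0,0],1]]'; python3 -m jog '[[[0.1,-0.3,0],[0.005,-0.065,0],1],[[0.2,-0.6,0],[0.01,-0.13,0],1],[[0.3,-0.9,0],[0.015,-0.195,0],1],[[0.3,-1,0],[0.02,-0.26,0],1],[[0.3,-1,0],[0.023,-0.307,0],1],[[0.3,-1,0],[0.023,-0.307,0],1]]'
cat > box.py <<'E'
import numpy as np
from bench import *
from scipy.spatial.transform import Rotation as Ro
O=np.array([602,-261.5,0]);B=Ro.from_euler("z",4.3,degrees=True)
def rd(n=5):
    S=[]
    for _ in range(n): get_image("top");S.append(read_state())
    p=np.mean([s["position"] for s in S],0);m=Ro.from_quat(np.array([s["ee_rot"] for s in S])).mean()
    F=np.mean([s["contact_force"] for s in S],0)
    print("clock",S[-1]["clock"],"tcp",p.round(1),"box",B.inv().apply(p-O).round(1),"Fbox",B.inv().apply(F).round(1),"M",np.mean([s["wrist_torque"] for s in S],0).round(2),"z in box",B.inv().apply(m.as_matrix()[:,2]).round(3),"y",B.inv().apply(m.as_matrix()[:,1]).round(3),"q",S[-1]["joints"].round(2))
    return p,m
def need(t):
    p,m=rd();print("shift(10cm)",((O+B.apply(t)-p)/100).round(3))
E
python3 -c "
from box import *
need([-40,0,200])"
```

```text
clock: 10.8
position: [482.3, -12.0, 229.3]
ee_rot: [0.999, 0.038, -0.0, 0.0]
contact_force: [-0.6, -0.3, 0.6]
gripper_width: -0.1
grasp_force: 0.0
clock: 11.1
position: [514.2, -111.6, 229.3]
ee_rot: [0.999, 0.038, 0.0, 0.0]
contact_force: [-0.0, 0.4, -0.4]
gripper_width: -0.4
grasp_force: 0.0
clock: 11.7
position: [540.5, -210.3, 228.6]
ee_rot: [0.948, 0.035, 0.316, -0.013]
contact_force: [-0.8, 0.1, -0.2]
gripper_width: -0.4
grasp_force: 0.0
clock 11.95 tcp [ 542.8 -210.4  230.1] box [-55.2  55.4 230.1] Fbox [ 0.2 -0.1  0.5] M [-0.1   1.15 -0.02] z in box [ 0.601  0.001 -0.8  ] y [ 0.003 -1.     0.002] q [-0.19  0.11 -0.4  -0.37 -0.47  2.12]
shift(10cm) [ 0.193 -0.541 -0.301]
```

```bash
python3 -m jog '[[[0.19,-0.4,-0.2],[0,0,0],1],[[0.19,-0.54,-0.3],[0,0,0],1],[[0.19,-0.54,-0.3],[0,0,0],1]]'; python3 -m jog '[[[0.18,0.013,-0.24],[0,0,0],1],[[0.36,0.027,-0.48],[0,0,0],1],[[0.36,0.027,-0.48],[0,0,0],1]]'; python3 -c "
from box import *
need([32,0,104])"
```

```text
clock: 12.25
position: [561.5, -266.1, 197.5]
ee_rot: [0.948, 0.036, 0.315, -0.012]
contact_force: [0.4, -0.3, -0.5]
gripper_width: -0.2
grasp_force: 0.0
clock: 12.55
position: [597.1, -260.5, 148.1]
ee_rot: [0.949, 0.037, 0.314, -0.013]
contact_force: [0.3, 0.5, 0.1]
gripper_width: -0.2
grasp_force: 0.0
clock 12.8 tcp [ 597.  -261.7  152.2] box [-5.000e+00  1.000e-01  1.522e+02] Fbox [-0.4 -0.   0.8] M [-0.1   1.16  0.01] z in box [ 0.601  0.    -0.799] y [ 0.003 -1.     0.002] q [-0.31  0.32 -0.27 -0.57 -0.43  2.41]
shift(10cm) [ 0.369  0.026 -0.482]
```

```bash
python3 -m jog '[[[0.1,0.007,-0.13],[0,0,0],1],[[0.2,0.014,-0.26],[0,0,0],1],[[0.29,0.02,-0.37],[0,0,0],1],[[0.37,0.026,-0.48],[0,0,0],1],[[0.37,0.026,-0.48],[0,0,0],1],[[0.37,0.026,-0.48],[0,0,0],1]]'; python3 -c "
from box import *
rd(10)"
```

```text
clock: 13.4
position: [633.8, -259.8, 102.6]
ee_rot: [0.948, 0.037, 0.316, -0.012]
contact_force: [1.0, -1.2, -0.0]
gripper_width: 0.3
grasp_force: 0.0
clock 13.9 tcp [ 633.8 -259.9  104.1] box [ 31.8  -0.8 104.1] Fbox [-0.4  0.   0.1] M [-0.08  1.19  0.01] z in box [ 0.601 -0.    -0.799] y [ 0.001 -1.     0.002] q [-0.3   0.43 -0.22 -0.64 -0.38  2.48]
```

The fingers are inside with no contact. Feel to the left.

```bash
for i in 1; do python3 -m jog '[[[-0.003,0.04,0],[0,0,0],1],[[-0.006,0.08,0],[0,0,0],1],[[-0.006,0.08,0],[0,0,0],1]]' >/dev/null; done; python3 -c "
from box import *
rd(10)"; python3 -m jog '[[[-0.003,0.03,0],[0,0,0],1],[[-0.004,0.06,0],[0,0,0],1],[[-0.004,0.06,0],[0,0,0],1]]'>/dev/null; python3 -c "
from box import *
rd(10)"
```

```text
clock 14.7 tcp [ 633.4 -253.8  103.9] box [ 31.8   5.3 103.9] Fbox [-0.5 -6.5 -1.4] M [-1.51  1.48 -1.09] z in box [ 0.602 -0.004 -0.798] y [-0.001 -1.     0.005] q [-0.28  0.43 -0.23 -0.63 -0.36  2.46]
clock 15.5 tcp [ 633.3 -252.9  104.3] box [ 31.8   6.2 104.3] Fbox [ -1.1 -19.3  -5.7] M [-4.55  2.16 -3.38] z in box [ 0.604 -0.013 -0.797] y [-0.006 -1.     0.012] q [-0.27  0.43 -0.24 -0.62 -0.34  2.45]
```

Firm contact on the left at y≈5 (19 N, rigid), where an "on" ball should be. I'll check to the right, where an "off" ball would touch at about y = -5.

```bash
python3 -m jog '[[[0.004,-0.06,0],[0,0,0],1],[[0.009,-0.12,0],[0,0,0],1],[[0.016,-0.22,0],[0,0,0],1],[[0.022,-0.3,0],[0,0,0],1],[[0.022,-0.3,0],[0,0,0],1]]'>/dev/null; python3 -c "
from box import *
rd(10)"
```

```text
clock 16.5 tcp [ 635.  -275.5  103.6] box [ 31.8 -16.5 103.6] Fbox [-0.2  0.2 -0.1] M [-0.09  1.19 -0.  ] z in box [ 0.601  0.    -0.799] y [ 0.002 -1.     0.001] q [-0.33  0.45 -0.19 -0.65 -0.4   2.51]
```

There's no contact on the right, so the isolator is already on and stays untouched. Back out, level the tool and go above the start button.

```bash
python3 -m jog '[[[-0.1,-0.007,0.13],[0,0,0],1],[[-0.3,-0.022,0.4],[0,0,0],1],[[-0.6,-0.045,0.8],[0,0,0],1],[[-0.72,-0.054,0.96],[0,0,0],1],[[-0.72,-0.054,0.96],[0,0,0],1]]'; python3 -m jog '[[[-0.36,0.134,0],[-0.005,0.065,0],1],[[-0.36,0.134,0],[-0.01,0.13,0],1],[[-0.36,0.134,0],[-0.015,0.195,0],1],[[-0.36,0.134,0],[-0.02,0.26,0],1],[[-0.36,0.134,0],[-0.023,0.307,0],1],[[-0.36,0.134,0],[-0.023,0.307,0],1]]'
python3 - <<'E'
from box import *
from h import *
need([-75,0,110])
for n in("scene0","top0"):
    g=dict(np.load(n+".npz"));P=cloud(g);c=O+B.apply([-75,0,0])
    m=(np.hypot(P[...,0]-c[0],P[...,1]-c[1])<30);q=P[m]
    r=np.hypot(q[:,0]-c[0],q[:,1]-c[1]);print(n,"button z",np.median(q[r<9][:,2]).round(1),"ring",np.median(q[(r>15)&(r<20)][:,2]).round(1))
    for zz in(60,66):
        I=rectify(g,c[0]-40,c[0]+40,c[1]-40,c[1]+40,zz,4).mean(2);k,l,st,ce=cv2.connectedComponentsWithStats((cv2.GaussianBlur(I,(0,0),2)<75).astype(np.uint8))
        i=1+np.argmax(st[1:,4]);w=B.inv().apply(np.array([c[0]+40-ce[i][1]/4,c[1]+40-ce[i][0]/4,0])-O);print(zz,"dark blob in box",w.round(1),st[i][2:]/4)
E
```

```text
clock: 17.0
position: [562.3, -282.1, 204.9]
ee_rot: [0.947, 0.037, 0.32, -0.01]
contact_force: [0.2, 0.2, -0.2]
gripper_width: 0.1
grasp_force: 0.0
clock: 17.6
position: [528.8, -267.2, 198.0]
ee_rot: [0.999, 0.039, -0.001, -0.0]
contact_force: [-0.7, -0.3, 0.3]
gripper_width: 0.4
grasp_force: 0.0
clock 17.85 tcp [ 526.6 -267.5  198.8] box [-75.7  -0.4 198.8] Fbox [-0.1 -0.1  0. ] M [-0.01  0.04 -0.  ] z in box [-0.     0.001 -1.   ] y [ 0.002 -1.    -0.001] q [-0.2   0.35 -0.13 -0.   -1.09  1.84]
shift(10cm) [ 0.007  0.004 -0.888]
scene0 button z 73.0 ring 61.9
60 dark blob in box [-80.6  -2.7   0. ] [  24.25   26.75 1983.5 ]
66 dark blob in box [-75.6  -0.7   0. ] [  24.25   26.5  1959.  ]
top0 button z 71.1 ring 59.6
60 dark blob in box [-76.2  -0.8   0. ] [  25.     24.75 1886.25]
66 dark blob in box [-77.    0.3   0. ] [  25.     24.75 1871.5 ]
```

```bash
python3 -m jog '[[[0,0,-0.4],[0,0,0],1],[[0,0,-0.8],[0,0,0],1],[[0,0,-1],[0,0,0],1],[[0,0,-1],[0,0,0],1]]'>/dev/null; python3 -m jog '[[[0,0,-0.1],[0,0,0],1],[[0,0,-0.19],[0,0,0],1],[[0,0,-0.19],[0,0,0],1],[[0,0,-0.19],[0,0,0],1]]'; python3 -c "
from box import *
rd()"
```

```text
clock: 18.65
position: [527.3, -268.0, 81.2]
ee_rot: [0.999, 0.039, 0.001, 0.0]
contact_force: [-0.6, -0.8, 0.4]
gripper_width: -0.0
grasp_force: 0.0
clock 18.9 tcp [ 527.4 -267.9   81.3] box [-74.9  -0.8  81.3] Fbox [ 0.1  0.2 -0.1] M [-0.    0.02  0.  ] z in box [ 0.001 -0.    -1.   ] y [ 0.002 -1.     0.   ] q [-0.2   0.47 -0.27  0.   -0.83  1.84]
```

```bash
python3 -m jog '[[[0,0,-0.05],[0,0,0],1],[[0,0,-0.1],[0,0,0],1],[[0,0,-0.1],[0,0,0],1],[[0,0,-0.1],[0,0,0],1]]'; python3 -m jog '[[[0,0,-0.02],[0,0,0],1],[[0,0,-0.04],[0,0,0],1],[[0,0,-0.04],[0,0,0],1],[[0,0,-0.04],[0,0,0],1]]'; python3 -m jog '[[[0,0,-0.02],[0,0,0],1],[[0,0,-0.02],[0,0,0],1],[[0,0,-0.02],[0,0,0],1]]'
```

```text
clock: 19.3
position: [527.1, -267.8, 70.7]
ee_rot: [0.999, 0.039, -0.0, 0.0]
contact_force: [-0.4, 0.5, 1.8]
gripper_width: 0.1
grasp_force: 1.1
clock: 19.7
position: [527.1, -267.8, 66.9]
ee_rot: [0.999, 0.039, 0.0, 0.0]
contact_force: [-0.0, 0.9, 4.3]
gripper_width: 0.2
grasp_force: 2.2
clock: 20.0
position: [527.1, -267.9, 66.0]
ee_rot: [0.999, 0.039, 0.0, 0.0]
contact_force: [-1.9, 2.3, 11.6]
gripper_width: -0.1
grasp_force: 5.0
```

It's bottoming out at 11.6 N, well over the 5 N spring. I'll give it a slight extra push, then let go and clear.

```bash
python3 -m jog '[[[0,0,-0.02],[0,0,0],1],[[0,0,-0.02],[0,0,0],1],[[0,0,-0.02],[0,0,0],1]]'; python3 -m jog '[[[0,0,0.1],[0,0,0],1],[[0,0,0.3],[0,0,0],1],[[0,0,0.7],[0,0,0],1],[[0,0,1],[0,0,0],1],[[0,0,1],[0,0,0],1]]'; python3 -m jog '[[[-0.3,0.2,0.3],[0,0,0],1],[[-0.6,0.6,0.5],[0,0,0],1],[[-0.6,0.6,0.5],[0,0,0],1]]'
python3 - <<'E'
from box import *
from h import *
rd()
for n in("scene","top"):
    g=get_image(n);P=cloud(g);c=O+B.apply([-75,0,0]);r=np.hypot(P[...,0]-c[0],P[...,1]-c[1])
    print(n,"button z",np.nanmedian(P[...,2][r<9]).round(1),end=" cover ");plate(g,np.array([561,278.]),83,94,60)
cv2.imwrite("pics/final.png",g["frame"][:,:,::-1])
E
```

```text
clock: 20.3
position: [527.2, -267.9, 65.9]
ee_rot: [0.999, 0.039, 0.0, 0.001]
contact_force: [-5.1, 4.7, 18.4]
gripper_width: 0.0
grasp_force: 9.5
clock: 20.8
position: [529.4, -268.8, 167.1]
ee_rot: [0.999, 0.039, 0.004, 0.002]
contact_force: [-0.5, 0.7, 1.1]
gripper_width: 0.2
grasp_force: 0.0
clock: 21.1
position: [464.8, -205.9, 213.9]
ee_rot: [0.999, 0.039, 0.001, -0.0]
contact_force: [0.6, -1.0, -0.3]
gripper_width: 0.1
grasp_force: 0.0
clock 21.35 tcp [ 466.5 -207.4  212.2] box [-131.    64.1  212.2] Fbox [ 0.2  0.1 -0.3] M [-0.01  0.   -0.04] z in box [-0.  0. -1.] y [ 0.002 -1.    -0.   ] q [-0.1   0.21 -0.3  -0.   -1.07  1.75]
scene button z 72.1 cover n 808 topz 87.7 slope deg [-0.2  0.2] circ 561.1 279.0 r 59.0
top button z nan cover n 791 topz 87.7 slope deg [0.4 0.1] circ 561.2 277.5 r 59.4
  return np.nanmean(a, axis, out=out, keepdims=keepdims)
```

View pics/final.png

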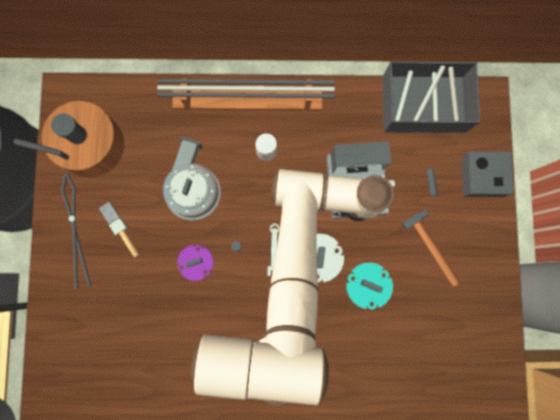

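The final picture shows the cover on the blower at (190,188). The wrench, tin, brush, hammer, billet and the look-alike plates are undisturbed. The arm is clear and touching nothing, and the button is back up (z≈72).

```bash
python3 -c "
from bench import *
print(job_done())"
```

```text
the job is handed in; nothing more can be done
None
```

The job is handed in: the cover is home and flat on the studs, the isolator felt on already so I left it on, and the start button was pressed right down and came back up, at about 21 s of the 72 s; no verdict was shown.

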